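# Charge the polisher and set its timer

### The job

Tip all six nuts from the scoop through the funnel into the polisher's jar. Then turn the timer's sleeve so that it clicks in with the number 6 at the white index. Leave the empty scoop standing flat on the bench, and do not shift or knock over the spray can, the brush tin, the tape roll or the wood offcut.

Things in the scene. Friction and masses are not known exactly. Their poses are not given: they have to be found in the camera images.
- polisher: Small bench polisher, bolted down: round green motor base 140 mm across, 45 mm high, with a narrow clear jar standing in its middle and a wide metal funnel fixed in the jar's mouth. Origin: centre of its underside on the bench, z up. Round, so its yaw does not matter.
- funnel_mouth (a point): Centre of the funnel's mouth, at rim height, 183 mm above the bench. Mouth about 148 mm across inside, walls 58 degrees steep, narrowing to a 66 mm throat that opens straight into the jar below.
- jar_floor (a point): Centre of the jar's inner floor, 49 mm above the bench. Jar 80 mm across inside; its rim is 66 mm and the lower end of the funnel 57 mm above this point.
- timer: The polisher's timer: square grey box 124 x 124 mm, 35 mm high, bolted down. Origin: centre of its underside. A white index block stands on the box's upper face beside the scale, on the box's +x side, the far side from the robot (56 mm from the axis).
- sleeve_grip (a point): Point on the vertical axis of the timer's sleeve, 65 mm above the bench, where to grip it. The sleeve is a ribbed metal cylinder 52 mm across, from 41 to 85 mm above the bench; a fixed steel stem 26 mm across in its middle goes on up to 94 mm. This point turns with the sleeve.
- scale (a point): Centre of the flat black skirt under the sleeve, turning with it: 100 mm across, upper face 41 mm above the bench, where this point lies. On it stand white numbers 1 to 8, 0.42 rad (24 degrees) apart, going counter-clockwise seen from above, with a blank gap between 8 and 1. The number at the white index is the setting.
- sleeve (a joint): Angle of the sleeve, rad; grows clockwise seen from above, towards higher numbers. 0 with number 1 at the white index, 0.42 more for each number (6 at 2.10, 8 at 2.94); end stops at -0.12 and 3.06. A spring click stop holds it at each number and pulls it in from nearly half a number away; turning over a click takes about 0.25 N m.
- scoop: Open metal scoop 110 mm long, 74 mm wide, 96 mm high over its handle, about 200 g empty. Origin: centre of its underside; z up; +x towards its open front, where there is no wall; the back and side walls stand to 34 mm above its underside, floor 4 mm thick. At the start it stands flat on the bench with the six nuts in it.
- scoop_handle (a point): Middle of the scoop's wooden overhead handle: a bar 20 mm thick across (along the scoop's y), 22 mm high, 75 mm long along the scoop's x (from x = -55 to +20 mm), its middle 85 mm above the underside. It stands on a post at the scoop's back and is free at the front. This point lies 12 mm behind the scoop's origin; same axes as the scoop.
- scoop_lip (a point): Middle of the front edge of the scoop's floor, over which the nuts slide out when the front is tipped down (from about 40 degrees; 60 degrees empties it): 55 mm ahead of the scoop's origin and 4 mm above its underside.
- nut0: One of six alike large steel hex nuts, 24 mm across flats, 16 mm thick, about 30 g; flat in the scoop at the start. Origin: centre of one of its flat faces, z through the hole.
- nut1: One of six alike large steel hex nuts, 24 mm across flats, 16 mm thick, about 30 g; flat in the scoop at the start. Origin: centre of one of its flat faces, z through the hole.
- nut2: One of six alike large steel hex nuts, 24 mm across flats, 16 mm thick, about 30 g; flat in the scoop at the start. Origin: centre of one of its flat faces, z through the hole.
- nut3: One of six alike large steel hex nuts, 24 mm across flats, 16 mm thick, about 30 g; flat in the scoop at the start. Origin: centre of one of its flat faces, z through the hole.
- nut4: One of six alike large steel hex nuts, 24 mm across flats, 16 mm thick, about 30 g; flat in the scoop at the start. Origin: centre of one of its flat faces, z through the hole.
- nut5: One of six alike large steel hex nuts, 24 mm across flats, 16 mm thick, about 30 g; flat in the scoop at the start. Origin: centre of one of its flat faces, z through the hole.
- can: White spray can, 60 mm across, 180 mm high, standing loose. Origin: centre of its underside.
- tin: Tin can 90 mm across, 100 mm high, with brush handles and rods sticking out up to 180 mm high; loose. Origin: centre of its underside.
- tape: Roll of pale tape lying flat, 96 mm across, 45 mm high, loose. Origin: centre of its underside.
- offcut: Block of wood 90 x 55 x 40 mm high, loose. Origin: centre of its underside, x along its length.
There are look-alikes about, which are no part of the job. Leave any turquoise look-alike of the polisher alone.

How it is judged:
By the outcome, as a careful person would: the job done as asked, in the order asked, and still so for the second after the job is handed in, with the robot touching nothing.
It also fails if it takes over 67 s, if anything falls off the work surface, if the arm or the gripper's body presses on something with over 40 N, if the wrist force passes 120 N, or if a joint passes its speed limit or range.

### The arm

A 6-joint arm with a two-finger parallel gripper is mounted at the origin on the work surface. World frame = base frame: x ahead of the robot, y to its left, z up, the work surface at z = 0. Lengths are in mm, angles in rad, forces in N, time in s.
With the tool pointing down it reaches from about 275 to 1000 mm from the base axis. Payload 8.4 kg.
Tool frame: the origin (TCP) lies midway between the tips of the shut fingers; the grasp point (between the pads) lies 19 mm behind it; z points along the fingers, y is the line along which they close (so a half turn about z gives the same grasp; the last joint's range is limited). The gripper opens to 85 mm and grips with 20 to 120 N. Pads are 22 mm wide; open, the fingers measure 114 mm over their backs; the gripper's body (76 mm by 85 mm) begins 54 mm behind the grasp point. The pads swing forward as they close: fully open they stand 13 mm farther back than shut.
Start: joints at [-1.201, 0.353, 1.633, -0, 1.155, -0.002], TCP at [227.057, -582.3, 231.281] pointing down, gripper open.
Joint ranges: [-2.63, 2.63], [-0.92, 2.1], [0.06, 2.66], [-1.3, 4.44], [0, 2.69], [-3.02, 3.02]. Speed limits (rad/s): [2.22, 2.22, 2.79, 3.14, 3.14, 3.14].

### API

Orientations are given as [roll, pitch, yaw] about the fixed x, y, z axes, in that order (R = Rz(yaw) Ry(pitch) Rx(roll)).
In Python, from rig import r, cams gives the robot as it stands. The module is installed in compiled form; this text tells all that it offers.
- The arm moves only by the tool send_rows, never from a script. Its argument "targets" is one flat list of numbers, 7 for each row, row after row: the shift along the tool's x, y, z in m, then the turn, a rotation vector about the tool's x, y, z in rad, then the opening, from -1 (shut) to 1 (fully open). In form: [tx, ty, tz, wx, wy, wz, fingers, tx, ty, tz, wx, wy, wz, fingers, ...]. A call has 1 to 12 rows; each row is the pose to reach, as a shift and turn from the pose commanded when the call began, along the tool's axes at that moment; what a row does not reach only later rows make up. A row lasts 1/12 s, in which the tool goes at most 41.7 mm and 7.16 degrees, less where a joint would pass 70% of its speed; a pose out of reach is approached as far as the arm can. A call with a gripper value outside its range is refused whole. The fingers move at their own pace and stop on an object; "grip_force" is the grip in N (left out, the last holds). Time passes only in rows, so rows that repeat a pose let the fingers close. It gives the time, the measured TCP pose, the force, the opening and the grip force at its end, in the units of the state.
- r.sense(): the state, without advancing time (a new reading comes with each control period).
- cams.grab_frame(name): name is "side" or "top" or "wrist"; returns a dict with "color" (420x560x3 uint8, blue, green, red), "fx", "fy", "cx", "cy" (pixels), "xyz" and "attitude" of the camera in the world. Camera axes: x right, y down, z forward; pixel columns grow to the right and rows downward; lengths in mm; the calibration is good to about 2 mm. A picture is of the moment at which its call begins. There is no depth.
- r.sign_off(): hands the job in; it is judged then, once.
The state is a dict: "clock": time; "qpos": joint angles; "qvel": joint speeds; "joint_efforts": joint torques, N m; "eef_pos": TCP position; "tcp_rot": TCP orientation; "contact_force": force on the tool from outside, world axes, zero at the start; "wrist_torque": the same for the moment, N m; "opening": opening from 0.0 (shut) to 1.0 (fully open); "grasp_force": force on a finger pad.
Only numpy, scipy, OpenCV 4.12 (cv2) and the standard library are available. Lean on these libraries where they do the work, as an engineer would, in place of code of your own. Each camera call takes 0.05 s, during which the arm holds its last target. There are 200 camera calls.

## Working session

There is one attempt and no reset: what is moved stays moved. The work goes in short steps, Python scripts to look and compute and a tool call to move; the robot and the scene stay as the last step left them, time stands still between calls to the robot, and variables do not carry over. Pictures are saved under pics/ and viewed, at most 10 in all, crops included, and the job is handed in when it is done.

Besides the shell and the picture viewer there is one more tool, called after "Call:" as name(argument=value, ...) on one line, values as JSON. send_rows: Moves the arm, as the interface text tells. Its arguments: {"type":"object","properties":{"targets":{"type":"array"},"grip_force":{"type":"number"}},"required":["targets"]}

```bash
mkdir -p pics; cat > h.py <<'E'
import numpy as np, cv2
from rig import r, cams
from scipy.spatial.transform import Rotation as R
def grab(n,fn=None):
    f=cams.grab_frame(n)
    if fn: cv2.imwrite('pics/'+fn,f['color'])
    return f
E
python3 - <<'E'
from h import *
import pickle
for n in("side","top"):
    f=grab(n,n+'0.png'); pickle.dump(f,open(n+'.pkl','wb'))
    print(n,[f[k] for k in("fx","fy","cx","cy","xyz","attitude")])
a=cv2.imread('pics/side0.png');print(a.shape); print(r.sense())
E
```

```text
side [520.4537842571456, 520.4537842571456, 281.0863857965225, 206.61819579883297, array([ 362.74351584, 1024.09641276,  972.68441853]), array([-2.27466972, -0.00525599, -2.9545374 ])]
top [465.1938198661387, 465.1938198661387, 275.5138680615791, 207.31910576339362, array([ 297.05608144,   94.31548401, 1483.95706868]), array([-2.96980638, -0.0250047 , -1.55770475])]
(420, 560, 3)
{'clock': 0.1, 'qpos': array([-1.20138945e+00,  3.53611476e-01,  1.63409398e+00, -1.62060268e-05,
        1.15520388e+00, -2.40043764e-03]), 'qvel': array([ 0.00015994, -0.00059695, -0.0028999 , -0.0012006 , -0.00093323,
        0.000992  ]), 'joint_efforts': array([-4.45176929e-04, -6.06354833e+01, -3.42819393e+01, -7.20549679e-05,
        4.00687059e-03, -2.09896567e-07]), 'eef_pos': array([ 226.89448432, -581.8762968 ,  230.60176449]), 'tcp_rot': array([-3.14027594e+00,  1.16572493e-05,  3.71813872e-01]), 'contact_force': array([-1.30617611, -0.20446818, -0.03358855]), 'wrist_torque': array([-0.01094229, -0.01035962, -0.00783711]), 'grasp_force': 0.0, 'opening': 0.9982594544257869}
```

View pics/side0.png

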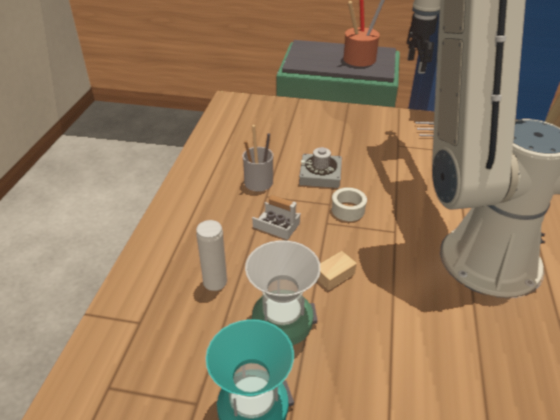

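View pics/top0.png

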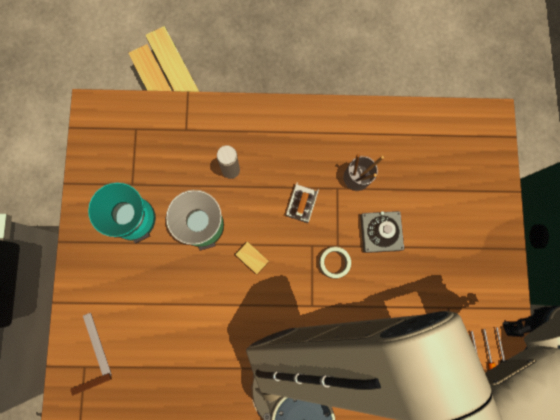

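Candidates (side / top pixels):
- **Polisher:** grey funnel on a dark green base at (283,268) / (195,217). The turquoise look-alike is at (250,358) / (118,210).
- **Scoop:** (277,218) / (303,202), the only one.
- **Timer:** (320,165) / (382,232), the only one.
- **Obstacles:** can at (211,255) / (228,160), tin at (258,168) / (361,173), tape at (348,205) / (336,262), offcut at (336,270) / (251,257).

I choose the grey funnel on the green base, and will check it in a crop.

```bash
cat >> h.py <<'E'
def ray(f,p):
    A=R.from_euler('xyz',f['attitude']).as_matrix()
    d=A@np.array([(p[0]-f['cx'])/f['fx'],(p[1]-f['cy'])/f['fy'],1]); return np.array(f['xyz']),d/np.linalg.norm(d)
def onz(f,p,z):
    o,d=ray(f,p); return o+d*(z-o[2])/d[2]
def tri(obs):
    M=0;b=0
    for f,p in obs:
        o,d=ray(f,p);P=np.eye(3)-np.outer(d,d);M=M+P;b=b+P@o
    x=np.linalg.solve(M,b)
    return x,[float(np.linalg.norm((np.eye(3)-np.outer(d,d))@(x-o))) for o,d in (ray(f,p) for f,p in obs)]
def proj(f,x):
    A=R.from_euler('xyz',f['attitude']).as_matrix(); c=A.T@(np.array(x)-f['xyz'])
    return np.array([f['fx']*c[0]/c[2]+f['cx'],f['fy']*c[1]/c[2]+f['cy']])
E
python3 - <<'E'
from h import *
import pickle
s,t=[pickle.load(open(n+'.pkl','rb')) for n in("side","top")]
np.set_printoptions(precision=1,suppress=True)
for n,p,q in [("fun",(283,268),(195,217)),("scoop",(279,213),(303,204)),("timer",(321,154),(387,230)),("tin",(259,158),(361,173)),("can",(210,230),(228,156)),("tape",(349,197),(336,262)),("off",(336,264),(251,257)),("turq",(251,358),(118,210))]:
    print(n,*tri([(s,p),(t,q)]))
def crop(f,x,y,w,h,k): return cv2.resize(f['color'][y:y+h,x:x+w],None,fx=k,fy=k,interpolation=cv2.INTER_CUBIC)
a=np.hstack([crop(s,235,135,130,100,3),crop(t,280,175,130,100,3)])
b=np.hstack([crop(s,225,235,130,100,3),crop(t,155,175,130,100,3)])
cv2.imwrite('pics/c1.png',np.vstack([a,b]))
E
```

```text
fun [492.9 292.5 174.4] [0.01070257706156045, 0.010702577061529366]
scoop [560.9 -25.   43.2] [1.2061672832407766, 1.2061672832407955]
timer [ 479.7 -280.8   74.7] [2.2627680474998026, 2.2627680474998595]
tin [ 653.7 -200.3   91.7] [2.1541645351228262, 2.154164535122858]
can [676.1 205.1 169.6] [0.987638405226873, 0.9876384052266491]
tape [ 380.1 -127.4   45.8] [0.9896664999706135, 0.989666499970471]
off [390.1 135.1  43.9] [0.6169419008326803, 0.6169419008328476]
turq [509.9 512.  169.5] [0.15848218271562303, 0.15848218271541384]
```

View pics/c1.png

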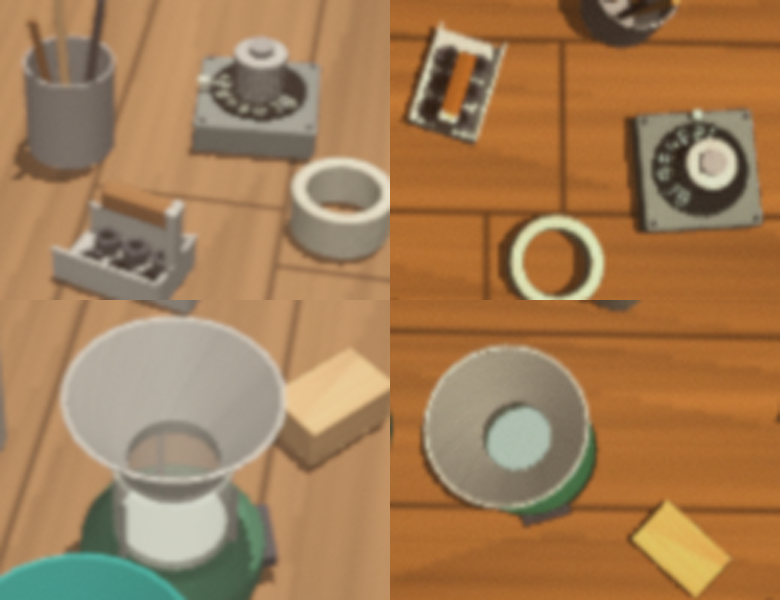

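The crop confirms the choice: the grey funnel sits on the dark green base (lower right crop, rim centre (508,428)). The scoop's post is on the robot side and its open front faces +x. The timer index block is at (698,113) in the crop. Next I work out the scoop pose and the first move.

```bash
cat >> h.py <<'E'
def rel(pos,rpy):
    s=r.sense();T=R.from_euler('xyz',s['tcp_rot'])
    d=T.inv().apply(np.array(pos)-s['eef_pos'])/1000; w=(T.inv()*R.from_euler('xyz',rpy)).as_rotvec()
    print('row',np.round(d,4),np.round(w,4),'rows>=',np.linalg.norm(d)/.0417,np.degrees(np.linalg.norm(w))/7.16)
E
python3 - <<'E'
from h import *
import pickle
s,t=[pickle.load(open(n+'.pkl','rb')) for n in("side","top")]
np.set_printoptions(precision=1,suppress=True)
C=lambda u,v:(280+(u-390)/3-.33,175+v/3-.33)
S=lambda u,v:(235+u/3-.33,135+v/3-.33)
c=[onz(t,C(*p),34) for p in((440,25),(505,45),(475,140),(408,122))]
print(np.array(c)); c=np.array(c)
x=(c[0]+c[1]-c[2]-c[3])/2; print('centre',c.mean(0),'yaw',np.arctan2(x[1],x[0]),np.linalg.norm(x),np.linalg.norm(c[0]-c[1]))
a,b=onz(t,C(471,54),96),onz(t,C(449,120),96);print('handle',a,b,(a+b)/2,np.arctan2(*(a-b)[1::-1]))
print(tri([(s,S(106,188)),(t,C(471,54))]),tri([(s,S(176,212)),(t,C(449,120))]))
print('stem',tri([(s,S(262,48)),(t,C(713,162))]))
tc=[onz(t,C(*p),35) for p in((637,118),(750,110),(762,225),(645,232))];print('timer',np.array(tc),np.mean(tc,0))
b=.0
yaw=-.25
# tool y = -/+ scoop y
rel([548,-20,280],[np.pi,0,yaw])
rel([548,-20,280],[np.pi,0,yaw+np.pi])
E
```

```text
[[629.2  -4.2  34. ]
 [608.7 -73.6  34. ]
 [506.1 -41.7  34. ]
 [524.   28.9  34. ]]
centre [567.  -22.6  34. ] yaw -0.30325001087047665 108.87232535135212 72.35223306505763
handle [585.4 -31.7  96. ] [517.1  -9.6  96. ] [551.2 -20.7  96. ] -0.3130109179447012
(array([587.6, -32.4,  88.2]), [0.6090473164075214, 0.6090473164077645]) (array([519.5, -10.1,  89.5]), [1.4346369021033964, 1.434636902103382])
stem (array([ 479.5, -278. ,   89.4]), [0.1465395751670946, 0.14653957516709745])
timer [[ 532.3 -213.1   35. ]
 [ 542.9 -333.6   35. ]
 [ 421.3 -342.2   35. ]
 [ 412.1 -219.2   35. ]] [ 477.1 -277.    35. ]
row [ 0.5 -0.4 -0. ] [-0.   0.   0.6] rows>= 15.564526667429226 4.9758920917866485
row [ 0.5 -0.4 -0. ] [-0.  -0.  -2.5] rows>= 15.564526667429226 20.163784622125196
```

```bash
python3 - <<'E'
from h import *
rel([553,-20,250],[np.pi,0,2.84]); rel([390,-300,250],[np.pi,0,1.6])
E
```

```text
row [ 0.508  -0.405  -0.0189] [-6.0000e-04 -1.6000e-03 -2.4682e+00] rows>= 15.586166179137082 19.75092979088431
row [ 0.2544 -0.2034 -0.0191] [-1.2000e-03 -8.0000e-04 -1.2282e+00] rows>= 7.8235530168296155 9.828200731822673
```

Call:
send_rows(targets=[0.04,-0.03,-0.005,0,0,-0.12,1,0.08,-0.06,-0.01,0,0,-0.24,1,0.11,-0.09,-0.015,0,0,-0.36,1,0.14,-0.11,-0.019,0,0,-0.48,1,0.165,-0.13,-0.019,0,0,-0.6,1,0.19,-0.15,-0.019,0,0,-0.72,1,0.215,-0.17,-0.019,0,0,-0.84,1,0.24,-0.19,-0.019,0,0,-0.96,1,0.265,-0.21,-0.019,0,0,-1.08,1,0.29,-0.23,-0.019,0,0,-1.2,1,0.315,-0.25,-0.019,0,0,-1.32,1,0.34,-0.27,-0.019,0,0,-1.44,1])

```text
clock: 1.1
eef_pos: [446.1, -205.6, 250.1]
tcp_rot: [-3.141, -0.0, 1.818]
contact_force: [1.3, -0.2, 0.6]
opening: 1.002
grasp_force: 0.0
```

```bash
python3 - <<'E'
from h import *
rel([553,-20,250],[np.pi,0,2.84]); s=r.sense();print(s['clock'],s['qpos'],s['eef_pos'],s['tcp_rot'])
E
```

```text
row [1.539e-01 1.491e-01 1.000e-04] [-1.0000e-04 -3.0000e-04 -1.0223e+00] rows>= 5.137628779215011 8.180676896191667
1.1 [-4.35029485e-01  1.23385895e-01  1.89089634e+00 -5.21420542e-06
  1.12760833e+00 -6.81927973e-01] [ 446.07631215 -205.64941623  250.1407476 ] [-3.14135840e+00 -1.84114531e-04  1.81769703e+00]
```

Call:
send_rows(targets=[0.025,0.024,0,0,0,-0.11,1,0.05,0.048,0,0,0,-0.23,1,0.075,0.073,0,0,0,-0.35,1,0.1,0.097,0,0,0,-0.47,1,0.118,0.114,0,0,0,-0.59,1,0.133,0.129,0,0,0,-0.71,1,0.145,0.14,0,0,0,-0.83,1,0.152,0.147,0,0,0,-0.94,1,0.154,0.149,0,0,0,-1.022,1,0.154,0.149,0,0,0,-1.022,1,0.154,0.149,0,0,0,-1.022,1])

```text
clock: 2.02
eef_pos: [553.4, -22.0, 249.9]
tcp_rot: [-3.141, -0.001, 2.832]
contact_force: [-0.4, -0.7, -1.0]
opening: 1.0
grasp_force: 0.0
```

```bash
python3 - <<'E'
from h import *
import pickle
np.set_printoptions(precision=2,suppress=True)
f=grab("wrist");pickle.dump(f,open('w1.pkl','wb'));cv2.imwrite('pics/w1.png',f['color'])
print(f['xyz'],f['attitude'],f['fx'])
s=r.sense();print(s['clock'],s['qpos'],s['eef_pos'],s['tcp_rot'])
E
```

```text
[486.29  -1.1  393.94] [ 2.86 -0.    1.26] 301.84858630767064
2.0667 [-0.04  0.22  1.77 -0.    1.15 -1.3 ] [553.35 -22.3  250.03] [-3.14 -0.    2.83]
```

View pics/w1.png

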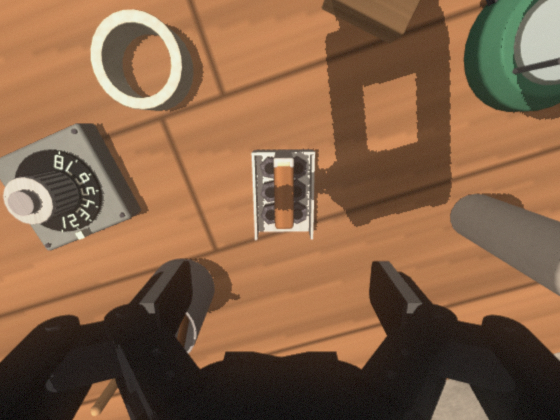

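The wrist view shows the scoop at (284,195) with its handle running from (284,158) at the post to (284,228) at the free front. The tape is at (137,60), the timer at (60,190) with its index block at (83,236), and the fingers straddle column 282.

```bash
python3 - <<'E'
from h import *
import pickle
w=pickle.load(open('w1.pkl','rb'));t=pickle.load(open('top.pkl','rb'))
np.set_printoptions(precision=1,suppress=True)
C=lambda u,v:(280+(u-390)/3-.33,175+v/3-.33)
a,b=onz(w,(284,228),96),onz(w,(284.5,157),96);print(a,b,(a+b)/2,np.arctan2(*(a-b)[1::-1]))
print(tri([(w,(284,228)),(t,C(471,54))]),tri([(w,(284.5,157)),(t,C(449,120))]))
c=np.array([onz(w,p,34) for p in((257,239),(312,238),(315,151),(253,153))]);x=(c[0]+c[1]-c[2]-c[3])/2
print(c.mean(0),np.arctan2(x[1],x[0]),np.linalg.norm(x))
Y=-.308+np.pi
s=r.sense()
rel([553,-20,150],[np.pi,0,Y]); rel([553,-20,68],[np.pi,0,Y])
print(proj(w,s['eef_pos']))
E
```

```text
[588.5 -29.5  96. ] [518.5  -6.9  96. ] [553.5 -18.2  96. ] -0.3123247601318062
(array([580.7, -28.5, 118.7]), [1.1611649025467028, 1.16116490254669]) (array([515.9,  -7.6, 110.2]), [1.4398266451422914, 1.439826645142327])
[571.5 -23.   34. ] -0.2996704231096247 108.87771917608396
row [0.  0.  0.1] [-0. -0. -0.] rows>= 2.3995526564839285 0.02280135705479782
row [0.  0.  0.2] [-0. -0. -0.] rows>= 4.365688019412148 0.02280135705479782
[280.5 262.5]
```

Call:
send_rows(targets=[0.001,0.0034,0.03,0,0,0,1,0.001,0.0034,0.065,0,0,0,1,0.001,0.0034,0.1,0,0,0,1,0.001,0.0034,0.13,0,0,0,1,0.001,0.0034,0.155,0,0,0,1,0.001,0.0034,0.175,0,0,0,1,0.001,0.0034,0.184,0,0,0,1,0.001,0.0034,0.184,0,0,0,1,0.001,0.0034,0.184,0,0,0,-1,0.001,0.0034,0.184,0,0,0,-1,0.001,0.0034,0.184,0,0,0,-1,0.001,0.0034,0.184,0,0,0,-1], grip_force=90)

```text
clock: 3.07
eef_pos: [554.6, -18.6, 67.6]
tcp_rot: [3.141, 0.002, 2.834]
contact_force: [0.6, 0.8, -0.4]
opening: 0.456
grasp_force: 0.0
```

Call:
send_rows(targets=[0,0,0,0,0,0,-1,0,0,0,0,0,0,-1,0,0,0,0,0,0,-1,0,0,0,0,0,0,-1,0,0,0,0,0,0,-1])

```text
clock: 3.48
eef_pos: [554.3, -18.7, 67.2]
tcp_rot: [3.141, 0.001, 2.834]
contact_force: [-1.6, -0.3, 6.1]
opening: 0.216
grasp_force: 88.2
```

```bash
cat >> h.py <<'E'
def rows(poses,n):
    s=r.sense();p0=s['eef_pos'];T=R.from_euler('xyz',s['tcp_rot'])
    for pos,Rm in poses:
        d=T.inv().apply(np.array(pos)-p0)/1000; w=(T.inv()*Rm).as_rotvec()
        print(', '.join(f'{v:.4g}' for v in [*np.round(d,4),*np.round(w,3)]))
E
python3 - <<'E'
from h import *
import pickle
t=pickle.load(open('top.pkl','rb'));s_=pickle.load(open('side.pkl','rb'))
# rim extents -> centre
print('P', onz(t,(194.2,217.5),183), onz(s_,(282.7,268),183))
Y0=2.834;p0=r.sense()['eef_pos']
D=lambda y:R.from_euler('xyz',[np.pi,0,y])
P=np.array([493,292.5]);h=np.array([np.cos(2.11-np.pi),np.sin(2.11-np.pi)])
e=np.r_[P-93*h,275]; print(e)
up=p0+[0,0,208]
k=np.array([.04,.12,.22,.32,.42,.52,.62,.72,.82,.91,.97,1])
rows([(up+(e-up)*a,D(Y0+(2.11-Y0)*a)) for a in k],12)
E
```

```text
P [490.15643755 293.3807509  183.        ] [492.08578365 300.53286842 183.        ]
[445.24888846 372.30495816 275.        ]
0.0086, 0.0136, -0.208, 0, 0.001, 0.029
0.0264, 0.0408, -0.208, 0, 0.001, 0.087
0.0487, 0.0747, -0.208, 0, 0.001, 0.159
0.0709, 0.1087, -0.208, 0, 0.001, 0.232
0.0931, 0.1427, -0.208, 0, 0.001, 0.304
0.1153, 0.1766, -0.208, 0, 0.001, 0.376
0.1376, 0.2106, -0.208, 0, 0.001, 0.449
0.1598, 0.2445, -0.208, 0.001, 0.001, 0.521
0.182, 0.2785, -0.208, 0.001, 0.001, 0.594
0.202, 0.3091, -0.208, 0.001, 0.001, 0.659
0.2154, 0.3294, -0.208, 0.001, 0.001, 0.702
0.222, 0.3396, -0.208, 0.001, 0.001, 0.724
```

Call:
send_rows(targets=[0,0,-0.006,0,0,0,-1,0,0,-0.02,0,0,0,-1,0,0,-0.04,0,0,0,-1,0,0,-0.065,0,0,0,-1,0,0,-0.09,0,0,0,-1,0,0,-0.115,0,0,0,-1,0,0,-0.14,0,0,0,-1,0,0,-0.165,0,0,0,-1,0,0,-0.185,0,0,0,-1,0,0,-0.2,0,0,0,-1,0,0,-0.208,0,0,0,-1,0,0,-0.208,0,0,0,-1], grip_force=110)

```text
clock: 4.48
eef_pos: [554.3, -18.6, 276.1]
tcp_rot: [3.141, 0.003, 2.834]
contact_force: [-0.2, 0.2, -3.6]
opening: 0.218
grasp_force: 108.2
```

Call:
send_rows(targets=[0.008,0.012,0,0,0,0.025,-1,0.024,0.036,0,0,0,0.075,-1,0.045,0.068,0,0,0,0.145,-1,0.068,0.104,0,0,0,0.22,-1,0.092,0.14,0,0,0,0.3,-1,0.115,0.176,0,0,0,0.376,-1,0.138,0.211,0,0,0,0.45,-1,0.16,0.245,0,0,0,0.52,-1,0.182,0.278,0,0,0,0.594,-1,0.203,0.31,0,0,0,0.66,-1,0.218,0.333,0,0,0,0.71,-1,0.224,0.342,0,0,0,0.724,-1])

```text
clock: 5.48
eef_pos: [441.8, 378.5, 272.6]
tcp_rot: [-3.14, -0.001, 2.109]
contact_force: [0.2, 0.1, -3.4]
opening: 0.212
grasp_force: 108.3
```

Call:
send_rows(targets=[0,0,0,0,0,0,-1,0,0,0,0,0,0,-1,0,0,0,0,0,0,-1])

```text
clock: 5.73
eef_pos: [443.6, 374.2, 273.2]
tcp_rot: [-3.14, 0.001, 2.11]
contact_force: [-0.3, 0.5, -3.2]
opening: 0.216
grasp_force: 108.4
```

```bash
python3 - <<'E'
from h import *
s=r.sense();print(s['clock'],s['qpos'],s['eef_pos'],s['tcp_rot'])
f=grab('side');g=grab('top')
c=lambda f,x,y,w,h:cv2.resize(f['color'][y:y+h,x:x+w],None,fx=2.5,fy=2.5)
cv2.imwrite('pics/p1.png',np.hstack([c(f,190,170,150,150),c(g,110,140,150,150)]))
E
```

```text
5.7333 [ 6.98341257e-01  2.47281991e-01  1.68353571e+00 -4.19801971e-04
  1.21279101e+00  1.59029338e-01] [443.62829555 374.1893158  273.23128767] [-3.13966422e+00  7.07197894e-04  2.11025643e+00]
```

View pics/p1.png

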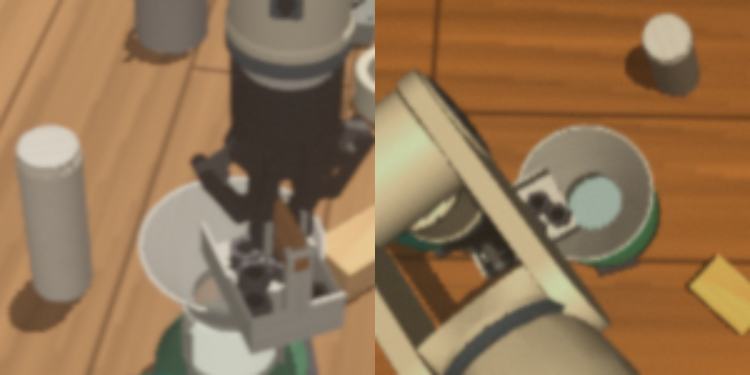

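The nuts are in the scoop, and its lip is over the near left part of the mouth (top crop lip about (545,200), throat (595,200)). I now tip about the lip.

Call:
send_rows(targets=[-0.0034,0,-0.0035,0,0.052,0,-1,-0.0094,0,-0.0088,0,0.14,0,-1,-0.0173,0,-0.0146,0,0.244,0,-1,-0.0256,0,-0.0185,0,0.349,0,-1,-0.0345,0,-0.0214,0,0.454,0,-1,-0.0437,0,-0.0234,0,0.559,0,-1,-0.0532,0,-0.0245,0,0.663,0,-1,-0.0629,0,-0.0246,0,0.768,0,-1,-0.0726,0,-0.0236,0,0.873,0,-1,-0.0822,0,-0.0216,0,0.977,0,-1,-0.0901,0,-0.0201,0,1.065,0,-1,-0.0963,0,-0.0182,0,1.134,0,-1])

```text
clock: 6.83
eef_pos: [494.8, 290.2, 292.0]
tcp_rot: [3.139, -1.137, 2.108]
contact_force: [-0.2, -0.1, -1.9]
opening: 0.214
grasp_force: 108.8
```

Call:
send_rows(targets=[0,0,0,0,0,0,-1,0,0,0,0,0,0,-1,0,0,0,0,0,0,-1,0,0,0,0,0.05,0,-1,0,0,0,0,0.09,0,-1,0,0,0,0,0.09,0,-1,0,0,0,0,0.09,0,-1])

```text
clock: 7.42
eef_pos: [493.1, 292.8, 292.5]
tcp_rot: [-3.141, -1.223, 2.11]
contact_force: [-0.7, 0.3, -1.8]
opening: 0.217
grasp_force: 108.8
```

```bash
python3 - <<'E'
from h import *
np.set_printoptions(precision=3,suppress=True)
s=r.sense();print(s['clock'],s['qpos'],s['eef_pos'],s['tcp_rot'],s['contact_force'])
f=grab('side');g=grab('top')
c=lambda f,x,y,w,h:cv2.resize(f['color'][y:y+h,x:x+w],None,fx=2.5,fy=2.5)
cv2.imwrite('pics/p2.png',np.hstack([c(f,190,190,150,150),c(g,110,140,150,150)]))
E
```

```text
7.4167 [ 0.023  0.584  1.673  0.972  1.715 -0.823] [493.097 292.843 292.473] [-3.141 -1.223  2.11 ] [-0.664  0.301 -1.775]
```

View pics/p2.png

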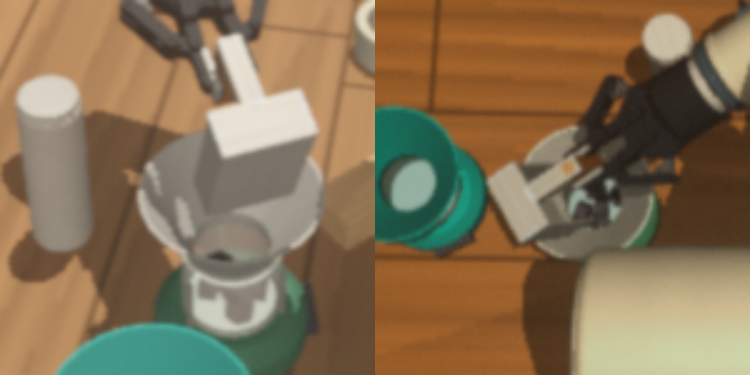

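The jar holds the nuts, and the vertical load fell by 1.75 N, which is the weight of all six. The scoop is empty, so it goes back to its old spot.

```bash
python3 - <<'E'
from h import *
from scipy.spatial.transform import Slerp
s=r.sense();p0=s['eef_pos'];R0=R.from_euler('xyz',s['tcp_rot'])
R1=R.from_euler('xyz',[np.pi,0,2.834]);S=Slerp([0,1],R.concatenate([R0,R1]))
print((R0.inv()*R1).magnitude())
a=p0+[0,0,45];e=np.array([554,-18.5,250])
ps=[(p0+[0,0,15],R0),(p0+[0,0,35],S(.02))]
u=np.array([.03,.08,.14,.21,.28,.35,.42,.49,.56,.63])
ps+=[(a+(e-a)*k,S(min(1,k*1.1))) for k in u]
rows(ps,12)
E
```

```text
1.3964003240425709
0.0141, 0, -0.0051, 0, 0, 0
0.0329, 0, -0.0119, 0.009, -0.023, -0.013
0.0368, -0.0032, -0.0229, 0.015, -0.038, -0.021
0.0275, -0.0086, -0.0354, 0.039, -0.103, -0.055
0.0165, -0.0151, -0.0504, 0.068, -0.18, -0.097
0.0036, -0.0226, -0.068, 0.102, -0.269, -0.145
-0.0093, -0.0302, -0.0855, 0.136, -0.359, -0.194
-0.0222, -0.0377, -0.103, 0.17, -0.449, -0.242
-0.0351, -0.0453, -0.1205, 0.204, -0.539, -0.291
-0.048, -0.0528, -0.1381, 0.238, -0.628, -0.339
-0.0609, -0.0604, -0.1556, 0.272, -0.718, -0.388
-0.0739, -0.068, -0.1731, 0.306, -0.808, -0.436
```

Call:
send_rows(targets=[0.014,0,-0.005,0,0,0,-1,0.033,0,-0.012,0.009,-0.023,-0.013,-1,0.037,-0.003,-0.023,0.015,-0.038,-0.021,-1,0.0275,-0.0086,-0.035,0.039,-0.103,-0.055,-1,0.0165,-0.015,-0.05,0.068,-0.18,-0.097,-1,0.0036,-0.0226,-0.068,0.102,-0.269,-0.145,-1,-0.0093,-0.03,-0.0855,0.136,-0.359,-0.194,-1,-0.022,-0.0377,-0.103,0.17,-0.449,-0.242,-1,-0.035,-0.0453,-0.1205,0.204,-0.539,-0.291,-1,-0.048,-0.0528,-0.138,0.238,-0.628,-0.339,-1,-0.061,-0.06,-0.1556,0.272,-0.718,-0.388,-1,-0.074,-0.068,-0.173,0.306,-0.808,-0.436,-1])

```text
clock: 8.52
eef_pos: [532.4, 94.8, 283.1]
tcp_rot: [3.037, -0.363, 2.659]
contact_force: [0.1, 0.3, -2.4]
opening: 0.213
grasp_force: 108.7
```

```bash
python3 - <<'E'
from h import *
from scipy.spatial.transform import Slerp
s=r.sense();p0=s['eef_pos'];R0=R.from_euler('xyz',s['tcp_rot']);print(p0,s['qpos'],s['contact_force'])
R1=R.from_euler('xyz',[np.pi,0,2.834]);S=Slerp([0,1],R.concatenate([R0,R1]))
e=np.array([554,-18.5,150])
rows([(p0+(e-p0)*k,S(min(1,k*1.1))) for k in (.12,.25,.38,.5,.62,.73,.83,.92,.98,1)],12)
E
```

```text
[532.42261401  94.82677043 283.14213807] [ 0.00878282  0.32587822  1.60846053  0.26263426  1.48508535 -1.11997893] [ 0.08710118  0.25989384 -2.41002461]
-0.0137, -0.012, 0.0107, 0.018, -0.047, -0.025
-0.0286, -0.0251, 0.0223, 0.037, -0.097, -0.053
-0.0434, -0.0381, 0.0338, 0.056, -0.147, -0.08
-0.0571, -0.0501, 0.0445, 0.074, -0.194, -0.105
-0.0708, -0.0622, 0.0552, 0.092, -0.241, -0.131
-0.0834, -0.0732, 0.065, 0.108, -0.283, -0.154
-0.0948, -0.0832, 0.0739, 0.123, -0.322, -0.175
-0.1051, -0.0922, 0.0819, 0.135, -0.353, -0.192
-0.112, -0.0982, 0.0872, 0.135, -0.353, -0.192
-0.1143, -0.1003, 0.089, 0.135, -0.353, -0.192
```

Call:
send_rows(targets=[-0.0137,-0.012,0.0107,0.018,-0.047,-0.025,-1,-0.0286,-0.025,0.0223,0.037,-0.097,-0.053,-1,-0.0434,-0.038,0.0338,0.056,-0.147,-0.08,-1,-0.057,-0.05,0.0445,0.074,-0.194,-0.105,-1,-0.071,-0.062,0.055,0.092,-0.241,-0.131,-1,-0.0834,-0.073,0.065,0.108,-0.283,-0.154,-1,-0.095,-0.083,0.074,0.123,-0.322,-0.175,-1,-0.105,-0.092,0.082,0.135,-0.353,-0.192,-1,-0.112,-0.098,0.087,0.135,-0.353,-0.192,-1,-0.114,-0.1,0.089,0.135,-0.353,-0.192,-1,-0.114,-0.1,0.089,0.135,-0.353,-0.192,-1,-0.114,-0.1,0.089,0.135,-0.353,-0.192,-1])

```text
clock: 9.52
eef_pos: [552.5, -16.3, 148.9]
tcp_rot: [3.14, -0.006, 2.831]
contact_force: [0.0, -0.3, -1.7]
opening: 0.212
grasp_force: 108.7
```

```bash
python3 - <<'E'
from h import *
s=r.sense();print(s['eef_pos'],s['tcp_rot'])
rows([([554,-18.5,z],R.from_euler('xyz',[np.pi,0,2.834])) for z in (100,69)],12)
E
```

```text
[552.46881768 -16.26122424 148.91597186] [ 3.13951046 -0.00617809  2.83098239]
-0.0024, -0.0018, 0.0489, 0.002, -0.006, -0.003
-0.0026, -0.0018, 0.0799, 0.002, -0.006, -0.003
```

Call:
send_rows(targets=[-0.001,-0.001,0.015,0.002,-0.006,-0.003,-1,-0.002,-0.0018,0.032,0.002,-0.006,-0.003,-1,-0.0024,-0.0018,0.05,0.002,-0.006,-0.003,-1,-0.0024,-0.0018,0.065,0.002,-0.006,-0.003,-1,-0.0025,-0.0018,0.074,0.002,-0.006,-0.003,-1,-0.0026,-0.0018,0.078,0.002,-0.006,-0.003,-1,-0.0026,-0.0018,0.08,0.002,-0.006,-0.003,-1,-0.0026,-0.0018,0.081,0.002,-0.006,-0.003,-1,-0.0026,-0.0018,0.0815,0.002,-0.006,-0.003,-1,-0.0026,-0.0018,0.0815,0.002,-0.006,-0.003,-1])

```text
clock: 10.35
eef_pos: [553.9, -18.4, 67.5]
tcp_rot: [-3.141, 0.001, 2.835]
contact_force: [-0.1, 0.3, -1.2]
opening: 0.216
grasp_force: 108.9
```

Call:
send_rows(targets=[0,0,0.0005,0,0,0,-1,0,0,0.001,0,0,0,-1,0,0,0.001,0,0,0,-1,0,0,0.001,0,0,0,0.9,0,0,0.001,0,0,0,0.9,0,0,0.001,0,0,0,0.9,0,0,0.001,0,0,0,0.9,0,0,0.001,0,0,0,0.9,0,0,0.001,0,0,0,0.9])

```text
clock: 11.1
eef_pos: [553.3, -18.4, 65.6]
tcp_rot: [-3.141, -0.0, 2.835]
contact_force: [-0.1, 1.2, 0.2]
opening: 0.949
grasp_force: 0.0
```

Call:
send_rows(targets=[0,0,-0.01,0,0,0,0.9,0,0,-0.03,0,0,0,0.9,0,0,-0.06,0,0,0,0.9,0,0,-0.09,0,0,0,0.9,0,0,-0.125,0,0,0,0.9,0,0,-0.155,0,0,0,0.9,0,0,-0.175,0,0,0,0.9,0,0,-0.182,0,0,0,0.9,0,0,-0.182,0,0,0,0.9])

```text
clock: 11.85
eef_pos: [554.4, -18.3, 250.1]
tcp_rot: [3.141, 0.004, 2.835]
contact_force: [0.0, -0.2, 0.2]
opening: 0.95
grasp_force: 0.0
```

```bash
python3 - <<'E'
from h import *
import pickle
np.set_printoptions(precision=3,suppress=True)
f=grab('wrist');pickle.dump(f,open('w2.pkl','wb'));g=grab('side')
s=r.sense();print(s['clock'],s['eef_pos'],s['tcp_rot'],s['qpos'])
c=lambda f,x,y,w,h,k:cv2.resize(f['color'][y:y+h,x:x+w],None,fx=k,fy=k,interpolation=cv2.INTER_CUBIC)
cv2.imwrite('pics/t1.png',np.hstack([c(f,0,90,340,200,2.2)[:440,:], ])if 0 else np.vstack([c(f,0,100,330,160,2.4)[:384],cv2.resize(c(g,220,100,200,150,1.5),(792,215*1))[:215]]))
E
```

```text
11.95 [552.803 -18.287 246.933] [-3.141 -0.001  2.835] [-0.035  0.227  1.771 -0.001  1.145 -1.3  ]
```

View pics/t1.png

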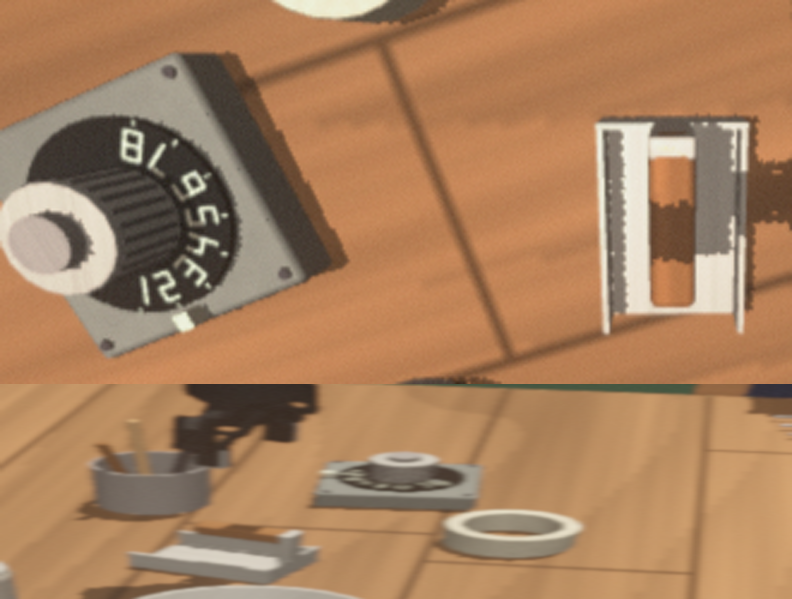

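The scoop is empty and flat. The index block is at (182,320) in the crop and the nearest number is 2 at (163,290). I'll check that numerically and get the sleeve axis.

```bash
python3 - <<'E'
from h import *
import pickle
np.set_printoptions(precision=3,suppress=True)
w=pickle.load(open('w2.pkl','rb'));t=pickle.load(open('top.pkl','rb'));s_=pickle.load(open('side.pkl','rb'))
W=lambda u,v:(u/2.4-.3,100+v/2.4-.3)
C=lambda u,v:(280+(u-390)/3-.33,175+v/3-.33)
S=lambda u,v:(235+u/3-.33,135+v/3-.33)
print('stem w',onz(w,W(36,244),94),'sleeve rim w',onz(w,W(58,238),85),'top',onz(t,C(713,162),94),'side',onz(s_,S(262,48),94),tri([(w,W(36,244)),(t,C(713,162)),(s_,S(262,48))]))
bc=np.array([onz(w,W(*p),35) for p in((180,54),(305,281),(108,356))]);print('box',bc,(bc[0]+bc[2])/2)
c=np.array([478.5,-279])
for n,p in(('idx',(182,321)),('1',(148,292)),('2',(165,289)),('3',(190,272)),('4',(203,247)),('8',(131,146))):
    v=onz(w,W(*p),41 if n!='idx' else 45)[:2]-c; print(n,np.arctan2(v[1],v[0]),np.linalg.norm(v))
rows([([478.5,-278.5,z],R.from_euler('xyz',[np.pi,0,2.5])) for z in (170,)],1)
E
```

```text
stem w [ 480.121 -280.647   94.   ] sleeve rim w [ 480.44  -278.479   85.   ] top [ 479.014 -276.786   94.   ] side [ 478.713 -271.165   94.   ] (array([ 479.583, -278.574,   91.63 ]), [3.1795778789386104, 1.1367223333792975, 2.220118775777818])
box [[ 417.511 -220.936   35.   ]
 [ 538.303 -214.024   35.   ]
 [ 544.918 -333.09    35.   ]] [ 481.214 -277.013   35.   ]
idx 0.023810610295150258 58.98856625527832
1 -0.261273423233498 41.50506508373199
2 -0.03924539930914939 41.30385467405343
3 0.38472203002636074 39.87756606534915
4 0.7929190977049131 38.66396926784891
8 2.569819659460385 34.166462790164275
-0.0077, -0.2704, 0.0771, -0.001, -0.001, 0.335
```

Number 2 is at the index (2 at -0.04, 3 at 0.38, index about 0.04 rad), so the sleeve needs 4 × 0.42 = 1.68 rad clockwise. The axis is at about (480,-278).

Call:
send_rows(targets=[-0.0005,-0.015,0,0,0,0.02,1,-0.001,-0.045,0,0,0,0.05,1,-0.002,-0.08,0,0,0,0.09,1,-0.004,-0.115,0,0,0,0.13,1,-0.005,-0.15,0,0,0,0.18,1,-0.006,-0.185,0,0,0,0.23,1,-0.007,-0.215,0.01,0,0,0.27,1,-0.008,-0.24,0.03,0,0,0.3,1,-0.009,-0.26,0.05,0,0,0.325,1,-0.009,-0.2695,0.065,0,0,0.335,1,-0.009,-0.2695,0.077,0,0,0.335,1,-0.009,-0.2695,0.077,0,0,0.335,1])

```text
clock: 12.95
eef_pos: [478.3, -276.9, 166.8]
tcp_rot: [-3.14, -0.007, 2.499]
contact_force: [-0.2, 1.1, -0.6]
opening: 0.998
grasp_force: 0.0
```

```bash
python3 - <<'E'
from h import *
import pickle
s=r.sense();print(s['eef_pos'],s['tcp_rot'],s['qpos'])
rows([([480,-278,z],R.from_euler('xyz',[np.pi,0,2.5])) for z in (48,)],1)
f=grab('wrist');pickle.dump(f,open('w3.pkl','wb'));cv2.imwrite('pics/w3.png',f['color'])
E
```

```text
[ 478.28548662 -276.86283175  166.83183441] [-3.14037823 -0.00694161  2.49932808] [-5.27194625e-01  3.17482045e-01  1.84481264e+00 -4.90865975e-04
  9.86333162e-01 -1.45545832e+00]
-0.0029, 0.0003, 0.1188, -0.001, -0.007, -0.001
```

View pics/w3.png

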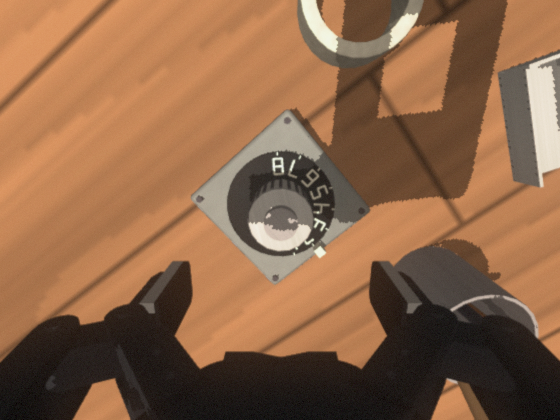

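The view is centred: the stem is at (281,222), between the fingers (mid column 280), with the index block at (319,251). I descend and grip.

Call:
send_rows(targets=[-0.001,0,0.015,0,-0.003,0,1,-0.002,0,0.04,0,-0.006,0,1,-0.003,0,0.065,0,-0.007,0,1,-0.003,0,0.09,0,-0.007,0,1,-0.003,0,0.108,0,-0.007,0,1,-0.003,0,0.118,0,-0.007,0,1,-0.003,0,0.118,0,-0.007,0,1,-0.003,0,0.118,0,-0.007,0,-1,-0.003,0,0.118,0,-0.007,0,-1,-0.003,0,0.118,0,-0.007,0,-1,-0.003,0,0.118,0,-0.007,0,-1,-0.003,0,0.118,0,-0.007,0,-1], grip_force=80)

```text
clock: 14.0
eef_pos: [483.7, -280.9, 54.8]
tcp_rot: [-3.14, 0.01, 2.501]
contact_force: [-3.8, -0.9, 8.9]
opening: 0.589
grasp_force: 81.2
```

```bash
python3 - <<'E'
from h import *
s=r.sense();print(s['clock'],s['eef_pos'],s['tcp_rot'],s['contact_force'],s['wrist_torque'],s['opening'],s['grasp_force'])
E
```

```text
14.0 [ 483.67423179 -280.85341248   54.84543242] [-3.14044095  0.00954168  2.50087404] [-3.80926653 -0.888809    8.93023099] [-0.09950534  0.54255221  0.27154282] 0.5887865146168665 81.22597217559814
```

```bash
python3 - <<'E'
from h import *
import pickle
w=pickle.load(open('w3.pkl','rb'))
print(w['xyz'],onz(w,(281,222),94),onz(w,(280.5,226),85))
E
```

```text
[ 422.75629428 -235.48091765  311.30241883] [ 479.88625356 -277.48083339   94.        ] [ 484.68222869 -281.52578992   85.        ]
```

Call:
send_rows(targets=[0,0,0,0,0,0,0.7,0,0,0,0,0,0,0.7,0,0,0,0,0,0,0.7,0,0,0,0,0,0,0.7,0,0,0,0,0,0,0.7])

```text
clock: 14.42
eef_pos: [483.1, -279.8, 52.9]
tcp_rot: [-3.141, 0.007, 2.5]
contact_force: [-0.1, 0.1, -0.4]
opening: 0.85
grasp_force: 0.0
```

Call:
send_rows(targets=[0.003,0,0.002,0,-0.005,0,0.7,0.003,0,0.003,0,-0.007,0,0.7,0.003,0,0.003,0,-0.007,0,0.7,0.003,0,0.003,0,-0.007,0,-1,0.003,0,0.003,0,-0.007,0,-1,0.003,0,0.003,0,-0.007,0,-1,0.003,0,0.003,0,-0.007,0,-1,0.003,0,0.003,0,-0.007,0,-1], grip_force=80)

```text
clock: 15.08
eef_pos: [480.3, -278.4, 50.2]
tcp_rot: [-3.14, 0.014, 2.501]
contact_force: [-4.4, -2.2, 5.5]
opening: 0.592
grasp_force: 81.9
```

Call:
send_rows(targets=[0,0,0,0,0,0.04,-1,0,0,0,0,0,0.1,-1,0,0,0,0,0,0.16,-1,0,0,0,0,0,0.22,-1,0,0,0,0,0,0.28,-1,0,0,0,0,0,0.34,-1,0,0,0,0,0,0.4,-1,0,0,0,0,0,0.42,-1])

```text
clock: 15.75
eef_pos: [480.1, -278.6, 50.2]
tcp_rot: [3.138, 0.013, 2.078]
contact_force: [-4.8, -3.0, 6.3]
opening: 0.593
grasp_force: 81.9
```

```bash
python3 - <<'E'
from h import *
s=r.sense();print(s['clock'],s['eef_pos'],s['tcp_rot'],s['contact_force'],s['wrist_torque'],s['opening'],s['grasp_force'],s['qpos'])
E
```

```text
15.75 [ 480.08710662 -278.58266983   50.20892275] [3.13771629 0.01302651 2.07751002] [-4.76890812 -2.97328633  6.27176505] [-0.53242197  1.01865739  0.21171869] 0.5928018300001667 81.93743348121643 [-0.52642909  0.47871727  1.92594913 -0.005046    0.72375871 -1.02940895]
```

Call:
send_rows(targets=[0,0,0,0,0,0.05,-1,0,0,0,0,0,0.12,-1,0,0,0,0,0,0.19,-1,0,0,0,0,0,0.26,-1,0,0,0,0,0,0.33,-1,0,0,0,0,0,0.4,-1,0,0,0,0,0,0.47,-1,0,0,0,0,0,0.54,-1,0,0,0,0,0,0.61,-1,0,0,0,0,0,0.67,-1,0,0,0,0,0,0.72,-1,0,0,0,0,0,0.74,-1])

```text
clock: 16.75
eef_pos: [479.7, -278.6, 50.2]
tcp_rot: [3.131, 0.007, 1.338]
contact_force: [-4.6, -3.0, 7.0]
opening: 0.59
grasp_force: 82.3
```

Call:
send_rows(targets=[0,0,0,0,0,0.05,-1,0,0,0,0,0,0.12,-1,0,0,0,0,0,0.19,-1,0,0,0,0,0,0.26,-1,0,0,0,0,0,0.33,-1,0,0,0,0,0,0.4,-1,0,0,0,0,0,0.46,-1,0,0,0,0,0,0.51,-1,0,0,0,0,0,0.53,-1,0,0,0,0,0,0.53,-1,0,0,0,0,0,0.53,-1])

```text
clock: 17.67
eef_pos: [479.5, -278.4, 50.2]
tcp_rot: [3.129, 0.001, 0.811]
contact_force: [-4.8, -3.9, 9.9]
opening: 0.589
grasp_force: 82.4
```

```bash
python3 - <<'E'
from h import *
s=r.sense();print(s['clock'],s['eef_pos'],s['tcp_rot'],s['contact_force'],s['wrist_torque'],s['opening'],s['grasp_force'],s['qpos'])
E
```

```text
17.6667 [ 479.52890806 -278.35212394   50.24551372] [3.12943155e+00 5.60446538e-04 8.10688367e-01] [-4.84721163 -3.89437976  9.93300707] [-0.00922548  1.92740441  0.02121598] 0.5888815884482284 82.40705966949463 [-0.52656426  0.47854052  1.92613765 -0.00506489  0.72521954  0.23731098]
```

Turned 1.69 rad. I release, rise clear, and look.

Call:
send_rows(targets=[0,0,0,0,0,0,0.7,0,0,0,0,0,0,0.7,0,0,0,0,0,0,0.7,0,0,0,0,0,0,0.7,0,0,0,0,0,0,0.7,0,0,-0.015,0,0,0,0.7,0,0,-0.04,0,0,0,0.7,0,0,-0.07,0,0,0,0.7,0,0,-0.1,0,0,0,0.7,0,0,-0.13,0,0,0,0.7,0,0,-0.15,0,0,0,0.7,0,0,-0.16,0,0,0,0.7])

```text
clock: 18.67
eef_pos: [480.1, -277.3, 212.9]
tcp_rot: [3.124, -0.002, 0.81]
contact_force: [1.3, -0.4, 0.7]
opening: 0.852
grasp_force: 0.0
```

Call:
send_rows(targets=[0,0,-0.01,0,0,0,0.7,0,0,-0.03,0,0,0,0.7,0,0,-0.05,0,0,0,0.7,0,0,-0.07,0,0,0,0.7,0,0,-0.07,0,0,0,0.7])

```text
clock: 19.08
eef_pos: [479.4, -276.7, 282.5]
tcp_rot: [3.124, -0.002, 0.81]
contact_force: [0.3, -0.7, 1.3]
opening: 0.845
grasp_force: 0.0
```

```bash
python3 - <<'E'
from h import *
f=grab('wrist');g=grab('side')
s=r.sense();print(s['clock'],s['eef_pos'])
c=lambda f,x,y,w,h,k:cv2.resize(f['color'][y:y+h,x:x+w],None,fx=k,fy=k,interpolation=cv2.INTER_CUBIC)
cv2.imwrite('pics/e1.png',np.hstack([c(f,195,120,150,150,2.6),c(g,190,130,200,195,2)]))
E
```

```text
19.1833 [ 478.08788895 -275.98830463  279.30709371]
```

View pics/e1.png

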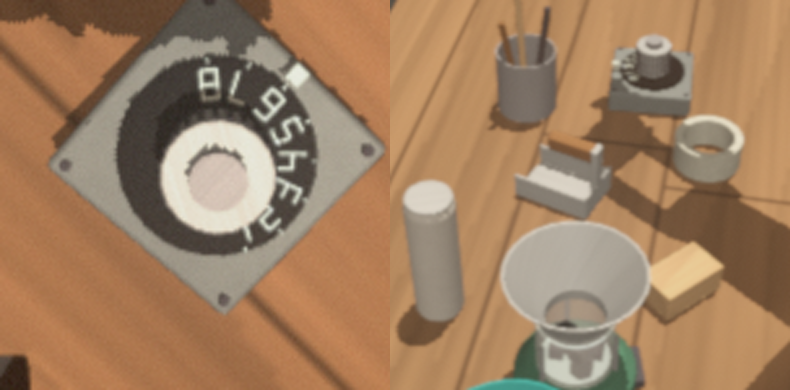

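The 6 at (270,102) lies exactly on the line from the centre (217,155) to the index block at (297,74). The scoop stands flat and empty, the nuts are in the jar, and the obstacles are unmoved.

```bash
python3 -c "
from rig import r
print(r.sign_off())"
```

```text
the job is handed in; nothing more can be done
None
```

The job is handed in at about 19 s of the 67 s: all six nuts are in the polisher's jar, the timer is clicked in at 6, the empty scoop stands flat where it started, and the can, tin, tape and offcut look unmoved in the last picture.

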